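Offer a cover hinge leaf up to its jamb block

TASK

The dust cover of the measuring microscope is being re-hinged. Lift the hinge leaf that has one single knuckle in the middle up and off its hook, lower that knuckle into the gap between the two knuckles of the white jamb block until the three holes line up in one straight bore, centred in the gap with the leaf upright, and finish while still holding it there, still and carried by the gripper alone, ready for a colleague to slide the pin in. Bring it in gently, and leave the other leaf, the loose pin and the bottle alone.

Things in the scene. Friction and masses are not known exactly. Their poses are not given: they have to be found in the camera images.
- cover_leaf: Leaf to fit: upright 10 mm aluminium plate, 80 mm wide, 0.15-0.3 kg, hung on leaf_stand. Origin: centre of its single knuckle (tube along y, 24 mm outside, 12 mm bore, 30 mm long), 45 mm above the bench at first. x across thickness, z up. Plate from z 20 to 112 mm; 34 mm wide window z 36 to 72 mm, by which it hangs. A 28 mm wide neck joins plate and knuckle. Same either way round.
- leaf_grip (a point): On the leaf to fit, in the middle of the solid bar above its window (bar 80 mm wide, 40 mm high, 10 mm thick), 92 mm above the knuckle centre and 20 mm below the leaf's top edge. Grip here from above, across the 10 mm thickness (x).
- spare_leaf: Another leaf, not to be touched: same plate and window, but with two knuckles 18 mm long at the outer lower corners and none in the middle. Hangs on spare_stand. Origin: mid-width on its knuckle line, 45 mm above the bench; x across thickness, z up, top edge at z 112 mm.
- leaf_stand: Fixed dark steel stand with the leaf to fit. Origin: on the bench below the leaf's seat; x points along the hook towards the post. Base 90 mm wide, x -38 to 62 mm. Post 10 mm wide at x 40 to 54 mm. Flat hook arm 18 mm wide, 6 mm thick, top at 117 mm; an upturned lip at its open end (x -22 to -16 mm) reaches 127 mm, the stand's highest point.
- hook_lip (a point): Top of the upturned lip at the open (-x) end of leaf_stand's hook, 127 mm above the bench. To come off, the leaf is raised more than 10 mm but less than 28 mm (or the lower edge of its window meets the hook arm from below), then moved along the stand's -x for at least 35 mm.
- spare_stand: Fixed stand of the same make and size as leaf_stand, carrying the other leaf. Origin on the bench below the leaf's seat; x points along the hook towards the post.
- jamb_block: White block fixed to the bench, foot 70 x 130 mm, with two upright aluminium ears, each ending in a knuckle (tube along y, 24 mm outside, 12 mm bore, 22 mm long; top at 72 mm). They span y 18.5 to 40.5 mm on either side; the 37 mm gap between is open upward and to both x sides, its floor at 30 mm height. Origin: on the bench at its centre.
- jamb_bore (a point): The place for the leaf's knuckle centre: midway between the block's two knuckles on their bore axis, 60 mm above the bench. y is the bore axis, z up.
- hinge_pin: Loose steel pin, 8 mm diameter, 90 mm long, lying along its y axis in a shallow tray beyond the hinge parts. Origin at mid-length on its underside. Not to be disturbed.
- amber_bottle: Closed amber bottle, 84 mm diameter, 170 mm tall, standing on the bench on the robot's left. Origin: centre of its foot. Not to be disturbed.

How it is judged:
On the way:
1. the leaf is held in the gripper, up and off its hook (horizontal distance between cover_leaf and leaf_stand above 0.045 m and contact force between cover_leaf and leaf_stand below 0.1 N and contact force between the fingers and cover_leaf above 2 N and height (world z) of cover_leaf above 0.05 m), for 0.1 s.
At the end, for the whole second after the job is handed in: The centre of the leaf's knuckle is within 3 mm of the jamb bore point along each of its axes, the bores are parallel within 0.07 rad, the leaf is upright within 0.1 rad, still, gripped by the fingers (over 2 N), and not resting on the block (under 1 N) or the stand (x of cover_leaf in the frame of jamb_bore between -0.003 and 0.003 m and y of cover_leaf in the frame of jamb_bore between -0.003 and 0.003 m and z of cover_leaf in the frame of jamb_bore between -0.003 and 0.003 m and angle between the y axis of cover_leaf and the y axis of jamb_bore, either way round below 0.07 rad and angle between cover_leaf's own z axis and vertical below 0.1 rad and contact force between the fingers and cover_leaf above 2 N and contact force between cover_leaf and jamb_block below 1 N and contact force between cover_leaf and leaf_stand below 0.1 N and linear speed of cover_leaf below 0.02 m/s); the arm keeps its last pose, push and grip.
It fails at once if the other leaf was disturbed (distance of spare_leaf from where it was at the start of the episode above 0.015 m).
It fails at once if the pin was disturbed (distance of hinge_pin from where it was at the start of the episode above 0.02 m).
It fails at once if the bottle was disturbed (distance of amber_bottle from where it was at the start of the episode above 0.02 m).
It fails at once if the leaf was knocked hard against the jamb block (contact force between cover_leaf and jamb_block above 25 N).
It also fails if it takes over 48 s, if anything falls off the work surface, if the arm or the gripper's body presses on something with over 40 N, if the wrist force passes 120 N, or if a joint passes its speed limit or range.

ROBOT

A 6-joint arm with a two-finger parallel gripper is mounted at the origin on the work surface. World frame = base frame: x ahead of the robot, y to its left, z up, the work surface at z = 0. Lengths are in m, angles in rad, forces in N, time in s.
With the tool pointing down it reaches from about 0.35 to 0.8 m from the base axis. Payload 7.3 kg.
Tool frame: the origin (TCP) lies at the very end of the fingers, on their centre line; the grasp point (between the pads) lies 19 mm behind it (ctrl.pinch_z is the distance from the TCP to the grasp point, in m); z points along the fingers, y is the line along which they close (so a half turn about z gives the same grasp; the last joint's range is limited). The gripper opens to 85 mm and grips with 20 to 120 N. Pads are 22 mm wide; open, the fingers measure 114 mm over their backs; the gripper's body (76 mm by 85 mm) begins 54 mm behind the grasp point. The pads swing forward as they close: fully open they stand 13 mm farther back than shut.
Start: joints at [1.066, 0.342, 1.524, -0, 1.275, -0.146], TCP at [0.184, 0.492, 0.231] pointing down, gripper open.
Joint ranges: [-2.53, 2.53], [-0.77, 2.02], [0.04, 2.7], [-1, 4.14], [0.28, 2.66], [-3.11, 3.11]. Speed limits (rad/s): [2.57, 2.57, 3.14, 3.14, 3.14, 3.14].

INTERFACE

Orientations are given as a rotation vector (axis times angle).
In Python, from rig import ctrl, imaging, finish_job gives the robot as it stands (ctrl), with the cameras (imaging) and the job as plain functions.
- The arm moves only by the shell command python3 inch.py 'ROWS' [FORCE]. ROWS is a JSON list of rows, 1 to 12 of them, each of 7 numbers: dx, dy, dz in m, then a rotation vector rx, ry, rz in rad, then the opening from 0.0 (shut) to 1.0 (fully open); each row shifts and turns the commanded pose from where the row before left it, along the tool's axes as they then stand; what a row does not reach is not made up. A row lasts 1/12 s, in which the tool goes at most 0.0417 m and 0.125 rad, less where a joint would pass 70% of its speed; a pose out of reach is approached as far as the arm can. The fingers move at their own pace and stop on an object; FORCE is the grip in N (left out, the last holds). Time passes only in rows, so rows that do not move let the fingers close. It prints the time, the measured TCP pose, the force, the opening and the grip force at its end.
- ctrl.get_obs(): the state, without advancing time (a new reading comes with each control period).
- imaging.get_image(name): name is "side" or "top" or "wrist"; returns a dict with "frame" (384x512x3 uint8, red, green, blue), "K" (3x3 intrinsics, pixels), "R" (3x3) and "t" (3): a world point X has camera coordinates R X + t. Camera axes: x right, y down, z forward; pixel columns grow to the right and rows downward; lengths in m; the calibration is good to about 2 mm. A picture is of the moment at which its call begins. There is no depth.
- finish_job(): hands the job in; it is judged then, once.
The state is a dict: "clock": time; "joints": joint angles; "qd": joint speeds; "effort": joint torques, N m; "eef_pos": TCP position; "ee_rot": TCP orientation; "contact_force": force on the tool from outside, world axes, zero at the start; "moment": the same for the moment, N m; "width": opening from 0.0 (shut) to 1.0 (fully open); "finger_force": force on a finger pad.
Only numpy, scipy, OpenCV 4.12 (cv2) and the standard library are available. Lean on these libraries where they do the work, as an engineer would, in place of code of your own. Each camera call takes 0.05 s, during which the arm holds its last target. There are 200 camera calls.

## Working session

There is one attempt and no reset: what is moved stays moved. The work goes in short steps, Python scripts to look and compute and a shell command to move; the robot and the scene stay as the last step left them, time stands still between calls to the robot, and variables do not carry over. Pictures are saved under pics/ and viewed, at most 10 in all, crops included, and the job is handed in when it is done.

```bash
ls; mkdir -p pics; python3 - <<'E'
from rig import ctrl, imaging, finish_job
import cv2,numpy as np,json
for n in("top","side"):
    d=imaging.get_image(n); cv2.imwrite(f"pics/{n}0.png",d["frame"][:,:,::-1]); np.savez(f"{n}0.npz",**d)
    print(n,d["K"].tolist(),np.round(-d["R"].T@d["t"],3),np.round(d["R"],3).tolist())
o=ctrl.get_obs();print(o["clock"],o["eef_pos"],o["ee_rot"],o["width"])
E
```

```text
inch.py
pics
rig.py
top [[393.43874953864224, 0.0, 255.20687454174416], [0.0, 393.43874953864224, 186.2484547186309], [0.0, 0.0, 1.0]] [0.367 0.101 1.199] [[0.091, -0.996, -0.007], [-0.967, -0.087, -0.238], [0.236, 0.029, -0.971]]
side [[474.08945988675964, 0.0, 245.2240766895291], [0.0, 474.08945988675964, 192.11358005217969], [0.0, 0.0, 1.0]] [ 0.43  -0.898  0.762] [[0.985, -0.172, -0.01], [-0.1, -0.522, -0.847], [0.14, 0.836, -0.531]]
0.1 [0.18416004 0.49125795 0.23071064] [-5.60476098e-01 -3.09076387e+00  2.04974674e-03] 1.0017081135912804
```

View pics/top0.png

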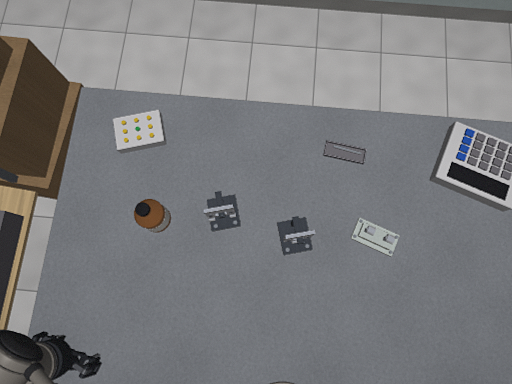

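View pics/side0.png

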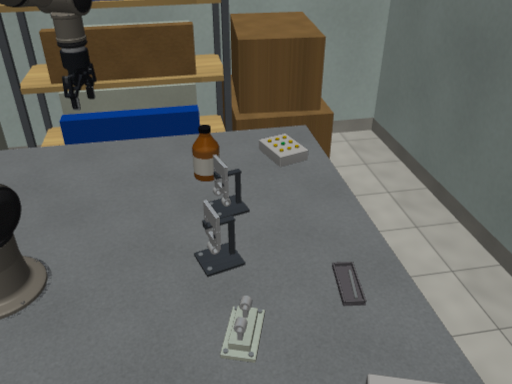

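The top view shows the bottle at (150,214), two stands with leaves at (221,212) and (297,236), the jamb block at (376,236) and the pin tray at (345,152). Next I need enlarged crops to tell the leaves apart.

```bash
python3 - <<'E'
import cv2,numpy as np
t=cv2.imread("pics/top0.png");s=cv2.imread("pics/side0.png")
a=cv2.resize(t[180:265,195:405],(800,324),interpolation=cv2.INTER_CUBIC)
cv2.imwrite("pics/c1.png",a)
b=cv2.resize(s[150:280,185:255],(323,600),interpolation=cv2.INTER_CUBIC)
c=cv2.resize(s[285:365,215:275],(450,600),interpolation=cv2.INTER_CUBIC)
cv2.imwrite("pics/c2.png",np.hstack([b,c]))
E
```

```text
(no output)
```

View pics/c1.png

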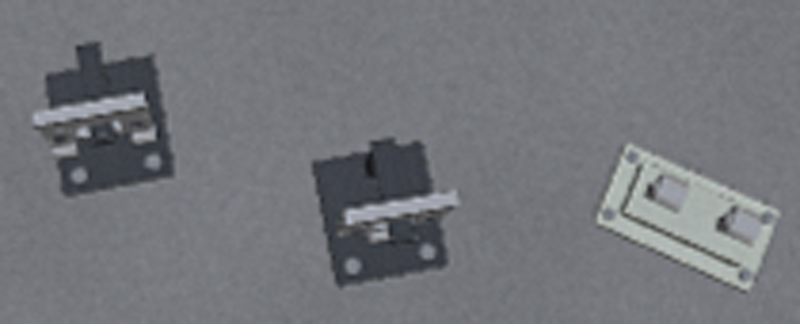

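View pics/c2.png

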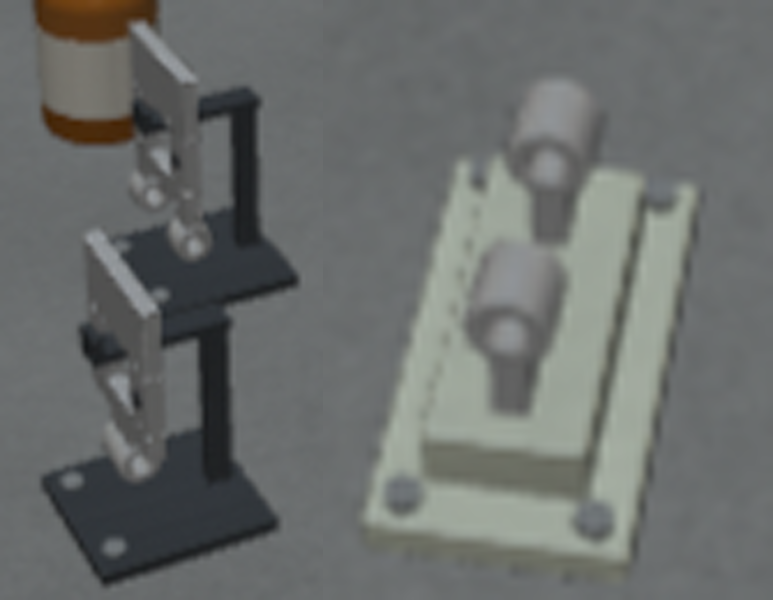

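Crops: the leaf with a single middle knuckle is the one at top (300,234), on the stand nearer the jamb block. The spare has two outer knuckles and sits at top (221,212). The hook's open end points towards the robot. Now rough positions by ray casting.

```bash
cat > h.py <<'E'
import numpy as np,cv2
from scipy.spatial.transform import Rotation as Ro
def ray(d,u,z):
    R,t,K=d["R"],d["t"],d["K"]; c=-R.T@t
    v=R.T@np.linalg.inv(K)@np.array([u[0],u[1],1.]); return c+v*(z-c[2])/v[2]
def proj(d,X):
    p=d["K"]@(d["R"]@np.asarray(X,float)+d["t"]); return p[:2]/p[2]
def tri(ds,us):
    A=[];b=[]
    for d,u in zip(ds,us):
        P=d["K"]@np.c_[d["R"],d["t"]]
        for i in (0,1):
            r=u[i]*P[2]-P[i]; A.append(r[:3]/np.linalg.norm(r[:3])); b.append(-r[3]/np.linalg.norm(r[:3]))
    return np.linalg.lstsq(np.array(A),np.array(b),rcond=None)[0]
E
python3 - <<'E'
from h import *
t=dict(np.load("top0.npz"));s=dict(np.load("side0.npz"))
T=lambda x,y:(195+x/3.81-.37,180+y/3.81-.37)
S=lambda x,y:(185+x/4.615-.4,150+y/4.615-.4)
J=lambda x,y:(215+(x-323)/7.5-.43,285+y/7.5-.43)
f=lambda X:np.round(X,4)
# leaf top-face ends
L=ray(t,T(346,212),.157);Rr=ray(t,T(457,197),.157);print("leaf top",f(L),f(Rr),np.linalg.norm(L-Rr),"mid",f((L+Rr)/2))
print("side leaf ends",f(ray(s,S(92,236),.157)),f(ray(s,S(155,306),.157)))
c=[ray(t,T(*p),.012) for p in((628,145),(598,222),(748,292),(779,212))]
print("block",[f(x) for x in c],f(sum(c)/4),[np.linalg.norm(c[i]-c[i-1]) for i in range(4)])
k=[ray(t,T(*p),.072) for p in((670,187),(745,220))];print("knuck",[f(x) for x in k],f(sum(k)/2))
k=[ray(s,J(*p),.072) for p in((556,95),(515,262))];print("knuck side",[f(x) for x in k])
c=[ray(t,T(*p),.008) for p in((314,163),(338,287),(447,266),(423,143))]
print("stand",[f(x) for x in c],f(sum(c)/4),[np.linalg.norm(c[i]-c[i-1]) for i in range(4)])
c=[ray(t,T(*p),.157) for p in((33,118),(145,100))];print("spare",[f(x) for x in c])
E
```

```text
leaf top [0.4943 0.0396 0.157 ] [ 0.5117 -0.0364  0.157 ] 0.07799553253988292 mid [0.503  0.0016 0.157 ]
side leaf ends [0.49   0.0349 0.157 ] [ 0.5137 -0.0326  0.157 ]
block [array([ 0.5857, -0.1889,  0.012 ]), array([ 0.5222, -0.1672,  0.012 ]), array([ 0.4783, -0.2852,  0.012 ]), array([ 0.543 , -0.3089,  0.012 ])] [ 0.5323 -0.2376  0.012 ] [np.float64(0.12731241996088388), np.float64(0.06712284788878717), np.float64(0.1258955605699856), np.float64(0.0688698233037764)]
knuck [array([ 0.5455, -0.2066,  0.072 ]), array([ 0.5258, -0.2629,  0.072 ])] [ 0.5356 -0.2348  0.072 ]
knuck side [array([ 0.5445, -0.2068,  0.072 ]), array([ 0.5239, -0.2634,  0.072 ])]
stand [array([0.5492, 0.0592, 0.008 ]), array([0.4534, 0.0328, 0.008 ]), array([ 0.4774, -0.0513,  0.008 ]), array([ 0.5732, -0.0265,  0.008 ])] [0.5133 0.0035 0.008 ] [np.float64(0.08900485964017009), np.float64(0.09942870019768374), np.float64(0.08743072138739234), np.float64(0.09894788544669054)]
spare [array([0.5403, 0.2642, 0.157 ]), array([0.5603, 0.1868, 0.157 ])]
```

```bash
cat > go.py <<'E'
# usage: go.py x y z closing_yaw -> delta in tool axes now, and rz to turn
import sys;from h import *;from rig import ctrl, imaging, finish_job
x,y,z,a=map(float,sys.argv[1:5]);o=ctrl.get_obs();M=Ro.from_rotvec(o["ee_rot"])
d=np.array([x,y,z])-o["eef_pos"];print("delta tool",np.round(M.inv().apply(d),4),"n",np.linalg.norm(d)/.0417)
w=np.array([np.cos(a),np.sin(a),0]);Y=M.as_matrix()[:,1]
if w@Y<0:w=-w
zt=np.array([0,0,-1.]);G=Ro.from_matrix(np.c_[np.cross(w,zt),w,zt])
print("rot",np.round((M.inv()*G).as_rotvec(),4),"joints",np.round(o["joints"],2),"t",round(o["clock"],2),"F",np.round(o["contact_force"],1),"w",round(o["width"],3),"ff",np.round(o["finger_force"],1),"pos",np.round(o["eef_pos"],4))
E
python3 go.py .502 .001 .27 .26
```

```text
delta tool [-0.4697 -0.3475 -0.0389] n 14.04298915476127
rot [-1.30e-03  5.00e-04  9.52e-01] joints [ 1.07  0.34  1.52 -0.    1.28 -0.15] t 0.1 F [-0.2 -0.4  0.8] w 1.002 ff 0.0 pos [0.1842 0.4913 0.2307]
```

```bash
python3 inch.py '[[-0.029,-0.0217,-0.0039,0,0,0,1],[-0.029,-0.0217,-0.0039,0,0,0,1],[-0.029,-0.0217,-0.0039,0,0,0,1],[-0.029,-0.0217,-0.0039,0,0,0,1],[-0.029,-0.0217,-0.0039,0,0,0,1],[-0.029,-0.0217,-0.0039,0,0,0,1],[-0.029,-0.0217,-0.0039,0,0,0,1],[-0.029,-0.0217,-0.0039,0,0,0,1],[-0.029,-0.0217,-0.0039,0,0,0,1],[-0.029,-0.0217,-0.0039,0,0,0,1],[-0.029,-0.0217,0,0,0,0,1],[-0.029,-0.0217,0,0,0,0,1]]'
python3 inch.py '[[0,0,0,0,0,0.12,1],[0,0,0,0,0,0.12,1],[0,0,0,0,0,0.12,1],[0,0,0,0,0,0.12,1],[0,0,0,0,0,0.12,1],[0,0,0,0,0,0.12,1],[0,0,0,0,0,0.12,1],[0,0,0,0,0,0.11,1],[0,0,0,0,0,0,1]]'
python3 go.py .502 .001 .27 .26
```

```text
clock: 1.1
eef_pos: [0.4193, 0.1239, 0.2704]
ee_rot: [0.561, 3.091, 0.0]
contact_force: [0.4, -0.0, 0.0]
width: 0.999
finger_force: 0.0
clock: 1.85
eef_pos: [0.4185, 0.1255, 0.27]
ee_rot: [-1.917, -2.488, 0.001]
contact_force: [-0.3, -0.5, -0.3]
width: 0.999
finger_force: 0.0
delta tool [-1.417e-01  4.890e-02 -1.000e-04] n 3.595501171620952
rot [-0.0007 -0.0002 -0.0018] joints [ 0.12  0.15  1.68  0.    1.32 -0.14] t 1.85 F [-0.3 -0.5 -0.3] w 0.999 ff 0.0 pos [0.4185 0.1255 0.27  ]
```

```bash
python3 inch.py '[[-0.035,0.0122,0,0,0,0,1],[-0.035,0.0122,0,0,0,0,1],[-0.035,0.0122,0,0,0,0,1],[-0.0367,0.0123,0,0,0,0,1],[0,0,0,0,0,0,1],[0,0,0,0,0,0,1]]'
python3 - <<'E'
from h import *;from rig import ctrl, imaging, finish_job
d=imaging.get_image("wrist");np.savez("w1.npz",**d);cv2.imwrite("pics/w1.png",d["frame"][:,:,::-1])
print(-d["R"].T@d["t"],d["R"][2],[proj(d,p) for p in((.502,.001,.157),(.535,-.235,.06))])
E
```

```text
clock: 2.35
eef_pos: [0.5031, -0.0002, 0.2695]
ee_rot: [-1.911, -2.491, 0.001]
contact_force: [-0.6, 0.2, 0.1]
width: 1.001
finger_force: 0.0
[0.48618737 0.06306536 0.41257414] [ 0.06349253 -0.24974774 -0.96622708] [array([253.76808217, 190.90715431]), array([232.16464387, 345.85700222])]
```

View pics/w1.png

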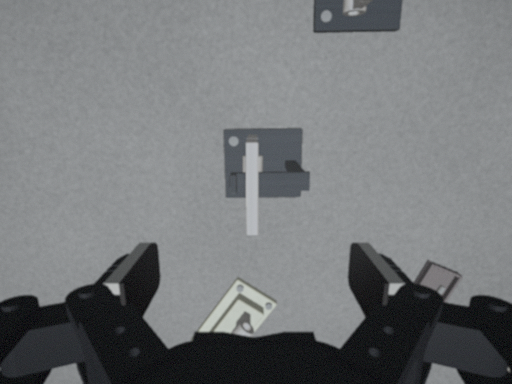

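The wrist view shows the leaf's top edge as a bright strip from about (252,142) to (252,235). The hook runs to the right towards the post, with its lip at (233,183).

```bash
python3 - <<'E'
from h import *
d=dict(np.load("w1.npz"));g=cv2.cvtColor(d["frame"],cv2.COLOR_RGB2GRAY)
print(g[134:148,252],g[228:240,252],g[160,240:272],g[210,240:264])
m=(g>185).astype(np.uint8);m[:,:235]=0;m[:,270:]=0;m[:130]=0;m[240:]=0
c=max(cv2.findContours(m,0,2)[0],key=cv2.contourArea);r=cv2.minAreaRect(c);b=cv2.boxPoints(r);print(r,b)
P=np.array([ray(d,u,.157) for u in b]);print(P,P.mean(0),[np.linalg.norm(P[i]-P[i-1]) for i in range(4)])
E
```

```text
[ 93 100 103 105 112 108 100 110 145 174 184 185 183 183] [183 184 184 184 185 183 177 159 148 148 149 148] [ 87  90 110 141 157 159 175 184 185 184 183 182 184 183 186 185 181 177
 172 169 162 148 122  97  87  90  85  87  89  88  88  94] [144 145 144 146 147 152 168 181 184 182 183 183 183 184 186 185 183 171
 157 148 146 147 145 145]
((254.60003662109375, 146.80001831054688), (2.683281421661377, 3.5777084827423096), 26.56505012512207) [[252.60004 147.80002]
 [254.20004 144.6    ]
 [256.60004 145.80002]
 [255.00003 149.00003]]
[[0.49183489 0.03542584 0.157     ]
 [0.49242119 0.03823601 0.157     ]
 [0.49453836 0.03780823 0.157     ]
 [0.49395705 0.03499426 0.157     ]] [0.49318787 0.03661608 0.157     ] [np.float64(0.0021656007968101736), np.float64(0.0028706762313114764), np.float64(0.0021599490652416983), np.float64(0.0028733848361083424)]
```

```bash
python3 - <<'E'
from h import *
d=dict(np.load("w1.npz"));g=cv2.cvtColor(d["frame"],cv2.COLOR_RGB2GRAY)
m=(g>166).astype(np.uint8);m[:,:235]=0;m[:,270:]=0;m[:130]=0;m[240:]=0
m=cv2.morphologyEx(m,cv2.MORPH_OPEN,np.ones((9,3)))
c=max(cv2.findContours(m,0,2)[0],key=cv2.contourArea);x,y,w,h=cv2.boundingRect(c);print(x,y,w,h)
rows=[r for r in range(y+2,y+h-2) if not 154<r<174];cx=[np.nonzero(m[r])[0].mean() for r in rows]
f=np.polyfit(rows,cx,1);E=[ray(d,(np.polyval(f,r),r),.157) for r in (y-.5,y+h-.5)]
v=E[0]-E[1];print(f,E,np.linalg.norm(v),"mid",(E[0]+E[1])/2,"yaw",np.arctan2(-v[0],v[1]))
E
python3 go.py .502 .001 .129 .26
```

```text
246 143 13 92
[4.90572207e-03 2.50665364e+02] [array([0.48978579, 0.03926582, 0.157     ]), array([ 0.51043037, -0.03716221,  0.157     ])] 0.07916718406329021 mid [0.50010808 0.0010518  0.157     ] yaw 0.2638217585062102
delta tool [-1.000e-04 -3.000e-04  1.407e-01] n 3.373408453873194
rot [-0.0013 -0.0011  0.0029] joints [-0.15  0.27  1.52  0.    1.36 -0.41] t 2.4 F [-0.6  0.6  0.3] w 1.002 ff 0.0 pos [0.5024 0.001  0.2697]
```

```bash
python3 go.py .535 -.235 .24 -.345
```

```text
delta tool [-0.2364 -0.0299  0.0295] n 5.757874533155075
rot [-1.600e-03 -6.000e-04  6.079e-01] joints [-0.15  0.27  1.52  0.    1.36 -0.41] t 2.4 F [-0.6  0.6  0.3] w 1.002 ff 0.0 pos [0.5024 0.001  0.2697]
```

```bash
python3 inch.py '[[-0.034,-0.0043,0.0042,0,0,0,1],[-0.034,-0.0043,0.0042,0,0,0,1],[-0.034,-0.0043,0.0042,0,0,0,1],[-0.034,-0.0043,0.0042,0,0,0,1],[-0.034,-0.0043,0.0042,0,0,0,1],[-0.034,-0.0043,0.0042,0,0,0,1],[-0.0324,-0.0041,0.0043,0,0,0,1]]'
python3 inch.py '[[0,0,0,0,0,0.122,1],[0,0,0,0,0,0.122,1],[0,0,0,0,0,0.122,1],[0,0,0,0,0,0.122,1],[0,0,0,0,0,0.12,1],[0,0,0,0,0,0,1],[0,0,0,0,0,0,1]]'
python3 - <<'E'
from h import *;from rig import ctrl, imaging, finish_job
d=imaging.get_image("wrist");np.savez("w2.npz",**d)
f=d["frame"][:,:,::-1];cv2.imwrite("pics/w2.png",f)
cv2.imwrite("pics/w2c.png",cv2.resize(f[90:290,130:380],(750,600),interpolation=cv2.INTER_CUBIC))
print(-d["R"].T@d["t"],[proj(d,p) for p in((.535,-.235,.06),)])
E
```

```text
clock: 2.98
eef_pos: [0.535, -0.2347, 0.2408]
ee_rot: [-1.908, -2.496, -0.001]
contact_force: [-0.5, -0.0, 0.6]
width: 1.001
finger_force: 0.0
clock: 3.57
eef_pos: [0.535, -0.2334, 0.241]
ee_rot: [-2.565, -1.814, -0.0]
contact_force: [-0.9, 0.3, -0.7]
width: 1.003
finger_force: 0.0
[ 0.55654099 -0.17164049  0.3840686 ] [array([254.96546637, 177.24922692])]
```

View pics/w2c.png

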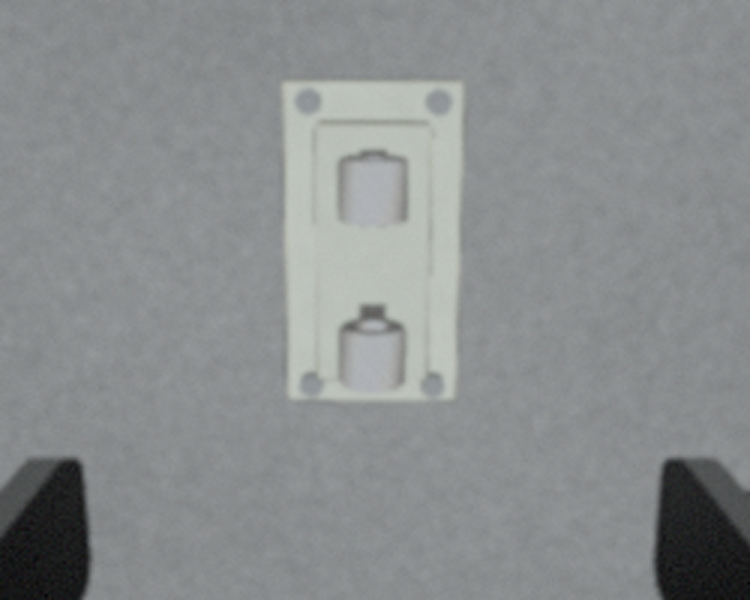

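The jamb block is in view: knuckles at crop (372,190) and (372,355), i.e. full-frame (254,153) and (254,208). The foot corners are visible too. I'll segment both.

```bash
python3 - <<'E'
from h import *
d=dict(np.load("w2.npz"));F=d["frame"].astype(int);g=F[:,:,2]-F[:,:,1]
reg=np.zeros(g.shape,np.uint8);reg[95:240,200:300]=1
foot=((F[:,:,1]-F[:,:,2]>4)&(F.sum(2)>450)&(reg>0)).astype(np.uint8)
foot=cv2.morphologyEx(foot,cv2.MORPH_OPEN,np.ones((3,3)))
c=max(cv2.findContours(foot,0,2)[0],key=cv2.contourArea);q=cv2.approxPolyDP(c,6,True)[:,0]
print("foot px",q.tolist())
for z in(.008,.012):
    P=np.array([ray(d,u,z) for u in q]);print(z,P.mean(0),[round(np.linalg.norm(P[i]-P[i-1]),4) for i in range(len(P))])
br=((F.min(2)>150)&(g>2)&(reg>0)).astype(np.uint8);br[:,:236]=0;br[:,272:]=0
br=cv2.morphologyEx(br,cv2.MORPH_OPEN,np.ones((3,3)))
for c in cv2.findContours(br,0,2)[0]:
    if cv2.contourArea(c)>80: print(cv2.boundingRect(c),cv2.minAreaRect(c))
for r in (145,150,158,205,212,216): print(r,g[r,238:270].tolist(),F[r,238:270,1].tolist())
print(F[138:172,254,1].tolist(),g[138:172,254].tolist());print(F[188:226,254,1].tolist(),g[188:226,254].tolist())
E
```

```text
foot px [[224, 117], [226, 221], [234, 213], [246, 222], [242, 199], [257, 190], [265, 199], [257, 223], [273, 213], [281, 222], [284, 118], [277, 117], [275, 129], [274, 117], [234, 117], [232, 129]]
0.008 [ 0.53316097 -0.24066211  0.008     ] [np.float64(0.0164), np.float64(0.1276), np.float64(0.0148), np.float64(0.0192), np.float64(0.0306), np.float64(0.0219), np.float64(0.0152), np.float64(0.0331), np.float64(0.0241), np.float64(0.0158), np.float64(0.1278), np.float64(0.0082), np.float64(0.0138), np.float64(0.0137), np.float64(0.0464), np.float64(0.0139)]
0.012 [ 0.53340964 -0.23992797  0.012     ] [np.float64(0.0162), np.float64(0.1262), np.float64(0.0146), np.float64(0.019), np.float64(0.0303), np.float64(0.0216), np.float64(0.015), np.float64(0.0327), np.float64(0.0238), np.float64(0.0156), np.float64(0.1264), np.float64(0.0081), np.float64(0.0136), np.float64(0.0136), np.float64(0.0459), np.float64(0.0137)]
145 [-7, -7, -7, -8, -5, -4, -2, -4, -1, -2, -1, 0, 2, 0, 2, 2, 3, 4, 2, 3, 2, 2, 2, 0, 1, 0, -3, -4, -7, -8, -8, -7] [190, 191, 192, 183, 163, 141, 143, 154, 163, 169, 17
[... 1409 characters left out ...]
177, 176, 176, 176, 179, 177, 176, 174, 175, 174, 169, 161, 148, 137, 146, 176, 188, 192, 188, 187]
[190, 171, 138, 127, 146, 156, 169, 175, 178, 178, 176, 176, 178, 178, 179, 177, 176, 178, 177, 178, 179, 179, 176, 179, 177, 177, 179, 187, 191, 191, 190, 191, 192, 190] [-6, -6, -5, 2, 2, 1, 1, 3, 3, 2, 4, 4, 3, 2, 3, 4, 4, 3, 4, 3, 3, 2, 3, 4, 4, 3, 2, -3, -6, -7, -7, -7, -8, -6]
[191, 192, 183, 156, 119, 103, 97, 102, 130, 166, 178, 167, 145, 148, 168, 176, 176, 177, 175, 176, 177, 178, 178, 175, 176, 177, 176, 179, 179, 179, 178, 176, 182, 190, 187, 168, 147, 144] [-7, -8, -6, -6, -4, -1, -2, -1, 1, 3, 1, 4, 1, 3, 3, 3, 4, 3, 4, 3, 3, 3, 3, 4, 4, 3, 3, 4, 4, 2, 4, 4, 1, -5, -8, -5, -1, 0]
```

```bash
python3 - <<'E'
from h import *
d=dict(np.load("w2.npz"))
a=ray(d,(253.85,151),.06);b=ray(d,(253.45,210),.06);v=a-b;v/=np.linalg.norm(v);yaw=np.arctan2(-v[0],v[1]);print("yaw",yaw)
c=[ray(d,(253.9-.0068*(r-143),r),.072)@v for r in(143.2,164.8,201.7,220.5)];print(np.diff(c),"mid outer",(c[0]+c[3])/2,"gap",(c[1]+c[2])/2)
m=((c[0]+c[3])/2+(c[1]+c[2])/2)/2; ctr=b+v*(m-b@v);print("bore",ctr)
q=np.array([(224,117),(284,117.5),(226,222),(281,222)],float);
for z in(.01,):
  P=np.array([ray(d,u,z) for u in q]);print(P.mean(0),np.linalg.norm(P[0]-P[1]),np.linalg.norm(P[0]-P[2]),np.arctan2(-(P[0]-P[2]+P[1]-P[3])[0],(P[0]-P[2]+P[1]-P[3])[1]))
E
python3 go.py .501 .001 .2 .264
```

```text
yaw -0.3476082141298358
[-0.02140969 -0.03840737 -0.02051673] mid outer -0.04229369108746672 gap -0.042740171283098496
bore [ 0.53242258 -0.23812918  0.06      ]
[ 0.53246891 -0.23809497  0.01      ] 0.06919976957463417 0.12824722512909745 -0.34565979580100753
delta tool [ 0.2098 -0.1104  0.041 ] n 5.769149040516384
rot [ 0.00e+00 -2.00e-04 -6.04e-01] joints [-0.54  0.44  1.34  0.    1.36 -0.2 ] t 3.62 F [-0.  -0.7 -0.5] w 1.001 ff 0.0 pos [ 0.5351 -0.2336  0.241 ]
```

Two independent measures, foot and knuckles, agree: bore at (0.5324,-0.2381), yaw -0.347. Now back to the leaf.

```bash
python3 inch.py '[[0.03,-0.0158,0.0,0,0,0,1],[0.03,-0.0158,0,0,0,0,1],[0.03,-0.0158,0,0,0,0,1],[0.03,-0.0158,0,0,0,0,1],[0.03,-0.0158,0,0,0,0,1],[0.03,-0.0158,0,0,0,0,1],[0.0298,-0.0156,0,0,0,0,1]]'
python3 inch.py '[[0,0,0,0,0,-0.121,1],[0,0,0,0,0,-0.121,1],[0,0,0,0,0,-0.121,1],[0,0,0,0,0,-0.121,1],[0,0,0,0,0,-0.12,1],[0,0,0,0,0,0,1]]'
python3 go.py .501 .001 .128 .264
```

```text
clock: 4.2
eef_pos: [0.5016, 0.0021, 0.241]
ee_rot: [2.567, 1.811, 0.001]
contact_force: [0.7, 1.0, 0.6]
width: 0.999
finger_force: 0.0
clock: 4.7
eef_pos: [0.5021, 0.0006, 0.2409]
ee_rot: [1.907, 2.497, 0.0]
contact_force: [0.2, 0.4, -0.2]
width: 0.996
finger_force: 0.0
delta tool [ 0.0007 -0.001   0.1129] n 2.7083922476737357
rot [ 0.0002 -0.0001  0.0023] joints [-0.15  0.29  1.57  0.    1.28 -0.42] t 4.7 F [ 0.2  0.4 -0.2] w 0.996 ff 0.0 pos [0.5021 0.0006 0.2409]
```

```bash
python3 inch.py '[[0,-0.001,0.025,0,0,0.002,1],[0,0,0.025,0,0,0,1],[0,0,0.025,0,0,0,1],[0,0,0.02,0,0,0,1],[0,0,0.012,0,0,0,1],[0,0,0.006,0,0,0,1],[0,0,0,0,0,0,0.6],[0,0,0,0,0,0,0.4],[0,0,0,0,0,0,0.3]]' 40
python3 inch.py '[[0,0,0,0,0,0,0.25],[0,0,0,0,0,0,0.2],[0,0,0,0,0,0,0.15],[0,0,0,0,0,0,0.1],[0,0,0,0,0,0,0.05],[0,0,0,0,0,0,0],[0,0,0,0,0,0,0],[0,0,0,0,0,0,0],[0,0,0,0,0,0,0]]' 40
```

```text
clock: 5.45
eef_pos: [0.502, -0.0002, 0.1288]
ee_rot: [1.919, 2.485, 0.002]
contact_force: [0.4, -0.3, 0.2]
width: 0.606
finger_force: 0.0
clock: 6.2
eef_pos: [0.5015, -0.0002, 0.1283]
ee_rot: [1.919, 2.486, 0.001]
contact_force: [-1.1, 0.2, 5.5]
width: 0.108
finger_force: 39.2
```

```bash
python3 inch.py '[[0,0,-0.004,0,0,0,0],[0,0,-0.004,0,0,0,0],[0,0,-0.004,0,0,0,0],[0,0,-0.004,0,0,0,0],[0,0,-0.003,0,0,0,0],[0,0,0,0,0,0,0],[0,0,0,0,0,0,0]]'
python3 - <<'E'
from h import *;from rig import ctrl, imaging, finish_job
o=ctrl.get_obs();print(np.round(o["contact_force"],2),Ro.from_rotvec(o["ee_rot"]).as_matrix().round(3).tolist())
d=imaging.get_image("side");np.savez("s2.npz",**d);f=d["frame"][:,:,::-1]
cv2.imwrite("pics/s2.png",cv2.resize(f[150:290,160:300],(600,600),interpolation=cv2.INTER_CUBIC))
E
```

```text
clock: 6.78
eef_pos: [0.5014, -0.0001, 0.147]
ee_rot: [1.92, 2.487, 0.0]
contact_force: [-0.6, -0.7, -2.5]
width: 0.108
finger_force: 39.1
[-0.61 -0.73 -2.46] [[-0.253, 0.967, 0.0], [0.967, 0.253, 0.0], [-0.0, 0.0, -1.0]]
```

View pics/s2.png

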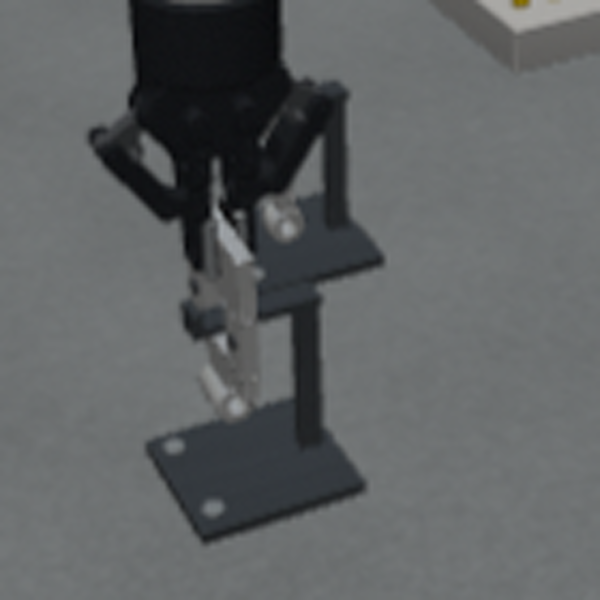

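The leaf is up about 19 mm, clear of the hook and held (weight ~2.5 N). Now slide it off along the tool's -y, then raise it.

```bash
python3 inch.py '[[0,-0.008,0,0,0,0,0],[0,-0.01,0,0,0,0,0],[0,-0.01,0,0,0,0,0],[0,-0.01,0,0,0,0,0],[0,-0.01,0,0,0,0,0],[0,-0.01,0,0,0,0,0],[0,-0.006,0,0,0,0,0],[0,-0.006,0,0,0,0,0],[0,0,0,0,0,0,0],[0,0,0,0,0,0,0]]'
python3 inch.py '[[0,0,-0.01,0,0,0,0],[0,0,-0.015,0,0,0,0],[0,0,-0.015,0,0,0,0],[0,0,-0.01,0,0,0,0],[0,0,0,0,0,0,0],[0,0,0,0,0,0,0]]'
python3 - <<'E'
from h import *;from rig import ctrl, imaging, finish_job
d=imaging.get_image("wrist");np.savez("w3.npz",**d);cv2.imwrite("pics/w3.png",d["frame"][:,:,::-1])
E
python3 go.py .5324 -.2381 .2 -.347
```

```text
clock: 7.67
eef_pos: [0.4338, -0.018, 0.147]
ee_rot: [1.92, 2.486, 0.001]
contact_force: [0.5, 0.4, -2.5]
width: 0.11
finger_force: 39.2
clock: 8.17
eef_pos: [0.4341, -0.0178, 0.1969]
ee_rot: [1.919, 2.486, 0.001]
contact_force: [0.2, 0.1, -2.2]
width: 0.114
finger_force: 39.3
delta tool [-0.2382  0.0397 -0.0038] n 5.7912417882590015
rot [-3.000e-04 -2.000e-04  6.032e-01] joints [-0.22  0.21  1.81  0.    1.12 -0.47] t 8.22 F [-0.4 -0.5 -1. ] w 0.111 ff 39.3 pos [ 0.4336 -0.0178  0.1963]
```

View pics/w3.png

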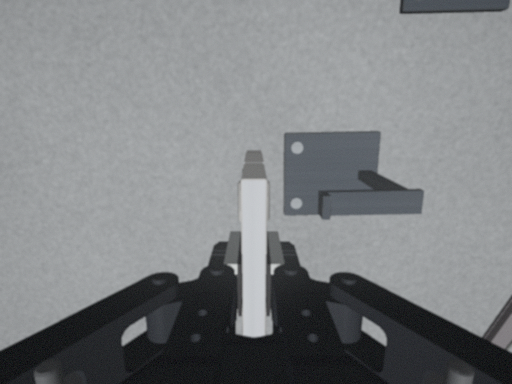

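The leaf hangs clear of the stand in the gripper, its top edge running from about (254,180) to (254,335). I'll measure the offset in hand.

```bash
python3 - <<'E'
from h import *;from rig import ctrl, imaging, finish_job
o=ctrl.get_obs();M=Ro.from_rotvec(o["ee_rot"]).as_matrix();p=o["eef_pos"]
d=dict(np.load("w3.npz"));g=cv2.cvtColor(d["frame"],cv2.COLOR_RGB2GRAY)
print(g[172:186,254],g[328:342,254])
m=(g>165).astype(np.uint8);m[:,:236]=0;m[:,276:]=0;m[:176]=0;m[340:]=0
rows=np.r_[185:230,275:315];cx=[np.nonzero(m[r])[0].mean() for r in rows];f=np.polyfit(rows,cx,1);print(f,m[190].sum(),m[220].sum())
top=next(r for r in range(172,186) if g[r,254]>145)-.5;bot=next(r for r in range(345,320,-1) if g[r,254]>145)+.5
z=p[2]-.0833+.112
E=[ray(d,(np.polyval(f,r),r),z) for r in(top,bot)];print(top,bot,z)
L=[M.T@(e-p) for e in E];print("tool frame ends",L,"len",np.linalg.norm(E[0]-E[1]),"yaw off",np.arctan2((L[0]-L[1])[1],(L[0]-L[1])[0]))
E
```

```text
[116 114 118 116 114 117 144 176 192 198 200 200 200 198] [198 198 198 199 198 198 198 195 173 120  60  26  21  25]
[5.89352497e-03 2.51753865e+02] 27 28
178.5 336.5 0.22499484412631945
tool frame ends [array([ 0.04120715, -0.00025393, -0.0286882 ]), array([-2.80397262e-02,  1.44161479e-05, -2.87079952e-02])] len 0.06924739587876944 yaw off -0.0038751848029211426
```

```bash
python3 inch.py '[[-0.02,0.0033,0,0,0,0,0],[-0.034,0.0057,0,0,0,0,0],[-0.034,0.0057,0,0,0,0,0],[-0.034,0.0057,0,0,0,0,0],[-0.034,0.0057,0,0,0,0,0],[-0.034,0.0057,0,0,0,0,0],[-0.025,0.004,0,0,0,0,0],[-0.0145,0.0024,0,0,0,0,0],[-0.009,0.0015,0,0,0,0,0]]'
python3 inch.py '[[0,0,0,0,0,0.1,0],[0,0,0,0,0,0.12,0],[0,0,0,0,0,0.12,0],[0,0,0,0,0,0.12,0],[0,0,0,0,0,0.1,0],[0,0,0,0,0,0.043,0],[0,0,0,0,0,0,0],[0,0,0,0,0,0,0]]'
python3 go.py .5320 -.2393 .2 -.347
```

```text
clock: 8.97
eef_pos: [0.5325, -0.2403, 0.1949]
ee_rot: [-1.92, -2.484, 0.001]
contact_force: [-0.5, 0.8, -1.1]
width: 0.11
finger_force: 39.2
clock: 9.63
eef_pos: [0.5322, -0.2379, 0.1961]
ee_rot: [-2.569, -1.807, 0.001]
contact_force: [0.4, 0.3, -1.7]
width: 0.109
finger_force: 39.2
delta tool [-0.0014  0.0003 -0.0039] n 0.09943571805991346
rot [-0.0013 -0.0005  0.0022] joints [-0.55  0.48  1.41  0.    1.25 -0.21] t 9.63 F [ 0.4  0.3 -1.7] w 0.109 ff 39.2 pos [ 0.5322 -0.2379  0.1961]
```

```bash
python3 inch.py '[[-0.0014,0.0003,0.006,0,0,0.002,0],[0,0,0.008,0,0,0,0],[0,0,0.006,0,0,0,0],[0,0,0.0025,0,0,0,0],[0,0,0,0,0,0,0],[0,0,0,0,0,0,0],[0,0,0,0,0,0,0]]'
python3 - <<'E'
from h import *;from rig import ctrl, imaging, finish_job
I=[]
for n in("side","wrist"):
    d=imaging.get_image(n);np.savez(f"{n}4.npz",**d);f=d["frame"][:,:,::-1]
    c=proj(d,(.532,-.238,.09)).astype(int);print(n,c);I.append((f,c))
f,c=I[0];a=cv2.resize(f[c[1]-60:c[1]+60,c[0]-40:c[0]+40],(400,600),interpolation=cv2.INTER_CUBIC)
f,c=I[1];b=cv2.resize(f[110:310,190:320],(390,600),interpolation=cv2.INTER_CUBIC)
cv2.imwrite("pics/v4.png",np.hstack([a,b]))
E
python3 go.py .5320 -.2393 .1733 -.347
```

```text
clock: 10.22
eef_pos: [0.5324, -0.2401, 0.1745]
ee_rot: [2.573, 1.802, 0.0]
contact_force: [0.4, 0.1, -2.1]
width: 0.113
finger_force: 39.2
side [242 302]
wrist [253 198]
delta tool [ 0.0006 -0.0007  0.0014] n 0.038916317868155914
rot [ 0.0008  0.0001 -0.0019] joints [-0.55  0.5   1.44  0.    1.2  -0.21] t 10.32 F [ 0.3 -0.2 -1.2] w 0.113 ff 39.2 pos [ 0.5324 -0.2401  0.1747]
```

View pics/v4.png

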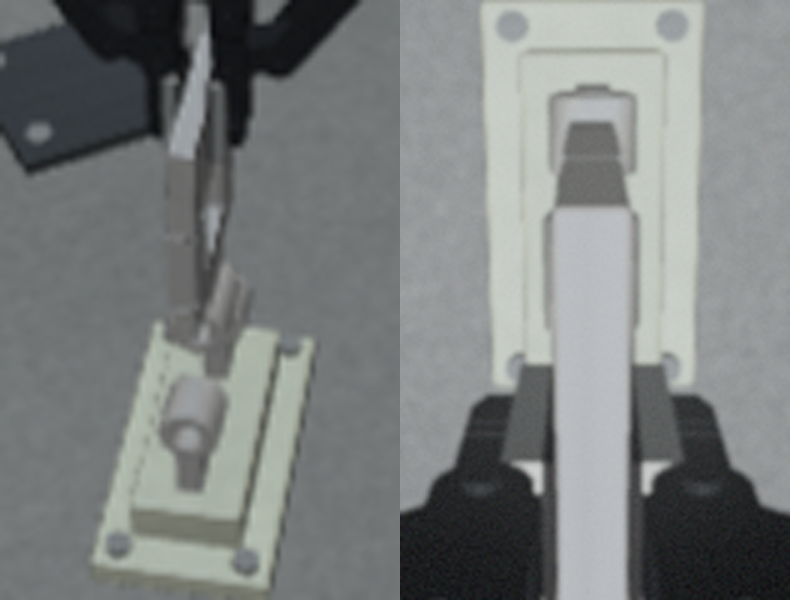

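Wrist half of the picture: the leaf and block centre lines coincide (crop columns 592 and 593), and the leaf sits above the gap. Next I'll check the offset along y from this same view, with averaged arm readings.

```bash
python3 - <<'E'
from h import *;from rig import ctrl, imaging, finish_job
P=[];R_=[]
for i in range(8):
    imaging.get_image("top");o=ctrl.get_obs();P.append(o["eef_pos"]);R_.append(o["ee_rot"])
p=np.mean(P,0);M=Ro.from_rotvec(R_[::1]).mean().as_matrix();print("mean tcp",p,np.std(P,0));print("closing yaw",np.arctan2(M[1,1],M[0,1]),M[2])
d=dict(np.load("wrist4.npz"));F=d["frame"].astype(int);g=F[:,:,1]
print("leaf far",g[174:184,254:256].mean(1),"foot top",g[105:116,245:265].mean(1).round(),"foot L",F[160,212:226,2]-F[160,212:226,1],"R",F[160,416-200:416-200+0] )
yaw=-.3466;v=np.array([-np.sin(yaw),np.cos(yaw),0]);w=np.array([np.cos(yaw),np.sin(yaw),0])
# crop scale 3: col 190+(x-400)/3-.33,row 110+y/3-.33
C=lambda x,y:(190+(x-400)/3-.33,110+y/3-.33)
B=np.array([.5324,-.2381,0])
h=p[2]-.0833
for n,u,z,e in(("leaf far end",C(592,206),h+.112,.040),("leaf knuckle? far low edge",C(592,122),h-.0,0),("up knuckle far top",C(592,95),.072,.0405),("foot low L",C(496,384),.01,-.065),("foot low R",C(692,387),.01,-.065),("foot topL",C(482,2),.01,.065),("foot topR",C(704,2),.01,.065)):
    X=ray(d,u,z);print(n,"along y rel bore",round((X-B)@v,4),"expect",e,"across",round((X-B)@w,4))
E
```

```text
mean tcp [ 0.53231501 -0.24000183  0.17447346] [4.93924436e-05 3.62437399e-05 1.02567226e-04]
closing yaw -0.3489839959753704 [ 2.16390085e-05  3.86294866e-04 -9.99999925e-01]
leaf far [110.5 110.  109.  112.  134.  164.5 180.5 187.5 187.5 189. ] foot top [151. 151. 152. 150. 158. 182. 197. 202. 203. 203. 203.] foot L [ 0  1  3  1  0  0 -6 -8 -9 -7 -6 -7 -8 -6] R []
leaf far end along y rel bore 0.0395 expect 0.04 across 0.0003
leaf knuckle? far low edge along y rel bore 0.0364 expect 0 across 0.0002
up knuckle far top along y rel bore 0.041 expect 0.0405 across 0.0002
foot low L along y rel bore -0.0646 expect -0.065 across -0.0338
foot low R along y rel bore -0.066 expect -0.065 across 0.0348
foot topL along y rel bore 0.0644 expect 0.065 across -0.0343
foot topR along y rel bore 0.0641 expect 0.065 across 0.0355
```

```bash
python3 - <<'E'
from h import *
d=dict(np.load("side4.npz"));c=np.array([242,302])
yaw=-.3489;v=np.array([-np.sin(yaw),np.cos(yaw),0]);w=np.array([np.cos(yaw),np.sin(yaw),0]);L=np.array([.5324,-.2381,0])-.0006*v+np.array([0,0,.0912])
def cr(X):
    q=proj(d,X)-(c-[40,60]);return np.round((q+.4)*5,1)
for n,y,z in(("topnear",-.04,.112),("bot near",-.04,.02),):
    print(n,[cr(L+s*.005*w+y*v+[0,0,z]) for s in(-1,1)])
B=np.array([.5324,-.2381,.06])
print("block near knuckle top ends",[cr(B+y*v+[0,0,.012]) for y in(-.0405,-.0185)],"bore",cr(B-.0405*v),"leaf knuckle near ctr",cr(L-.015*v), "bottom",cr(L-.015*v-[0,0,.012]))
g=cv2.cvtColor(d["frame"],cv2.COLOR_RGB2GRAY);x,y=c-[40,60]
print(g[y+26:y+36,x+36],g[y+60:y+76,x+36],g[y+60:y+76,x+35])
E
```

```text
topnear [array([163.6, 153. ]), array([191.7, 156.2])]
bot near [array([169.2, 341.2]), array([195.7, 344.5])]
block near knuckle top ends [array([184.4, 416.6]), array([195.1, 373.5])] bore [185.  438.6] leaf knuckle near ctr [195.7 332.4] bottom [196.2 354.7]
[160 160 159 159 155 133 109 108 107 106] [106 115 119 106 107 107 106 106 105 133 170 175 175 176 164 147] [105 113 117 107 107 106 104 105 121 155 174 175 176 176 172 159]
```

The side view puts the leaf's near lower corner about 1 mm lower than predicted; everything else matches. I'll lower it gently and then re-check the height.

```bash
python3 inch.py '[[0.0007,-0.0002,0.003,0,0,-0.002,0],[0,0,0.003,0,0,0,0],[0,0,0.003,0,0,0,0],[0,0,0.003,0,0,0,0],[0,0,0.003,0,0,0,0],[0,0,0.003,0,0,0,0],[0,0,0.003,0,0,0,0],[0,0,0.003,0,0,0,0],[0,0,0.002,0,0,0,0],[0,0,0.002,0,0,0,0],[0,0,0.0015,0,0,0,0],[0,0,0,0,0,0,0]]'
python3 - <<'E'
from h import *;from rig import ctrl, imaging, finish_job
I=[]
for n in("side","wrist","top"):
    d=imaging.get_image(n);np.savez(f"{n}5.npz",**d);f=d["frame"][:,:,::-1];I.append((f,proj(d,(.532,-.238,.09)).astype(int)))
f,c=I[0];print(c);a=cv2.resize(f[c[1]-60:c[1]+60,c[0]-40:c[0]+40],(400,600),interpolation=cv2.INTER_CUBIC)
f,c=I[1];b=cv2.resize(f[110:310,190:320],(390,600),interpolation=cv2.INTER_CUBIC)
cv2.imwrite("pics/v5.png",np.hstack([a,b]))
E
python3 go.py .5326 -.2393 .144 -.347
```

```text
clock: 11.72
eef_pos: [0.5322, -0.2392, 0.1444]
ee_rot: [-2.571, -1.804, 0.0]
contact_force: [-0.1, -0.6, -2.5]
width: 0.107
finger_force: 39.2
[242 302]
delta tool [0.0001 0.0002 0.0009] n 0.02226404956717673
rot [ 0.0002 -0.      0.    ] joints [-0.55  0.53  1.48  0.    1.13 -0.21] t 11.87 F [ 0.  -0.6 -2.1] w 0.112 ff 39.2 pos [ 0.5324 -0.2393  0.1449]
```

View pics/v5.png

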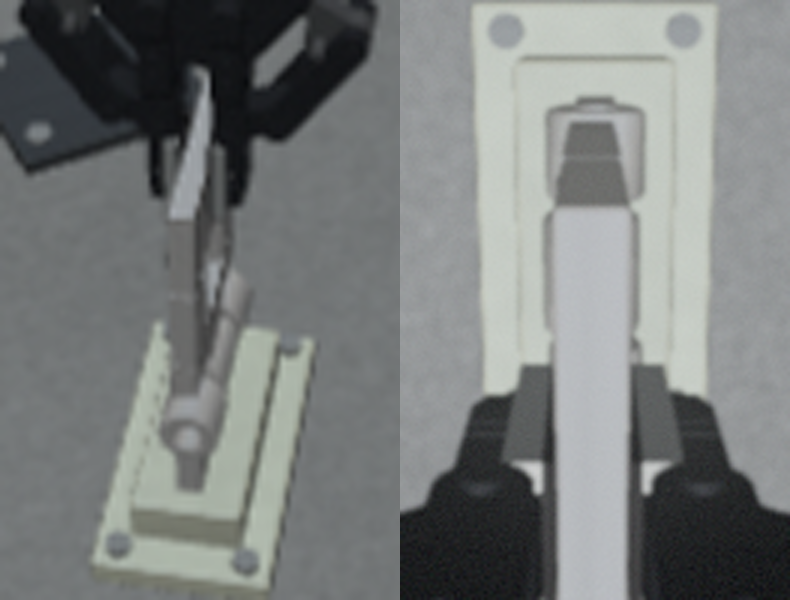

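```bash
python3 - <<'E'
from h import *;from rig import ctrl, imaging, finish_job
P=[]
for i in range(6):
    imaging.get_image("side");o=ctrl.get_obs();P.append(o["eef_pos"])
p=np.mean(P,0);print("tcp",p);h=p[2]-.0833
yaw=-.3475;v=np.array([-np.sin(yaw),np.cos(yaw),0]);w=np.array([np.cos(yaw),np.sin(yaw),0]);B=np.array([.5324,-.2381,.06]);L=np.array([B[0],B[1],h])
d=dict(np.load("side5.npz"));g=cv2.cvtColor(d["frame"],cv2.COLOR_RGB2GRAY)
pr=lambda X:np.round(proj(d,X),2)
print("pred leaf top near",[pr(L+s*.005*w-.04*v+[0,0,.112]) for s in(-1,1)],"bot near",[pr(L+s*.005*w-.04*v+[0,0,.02]) for s in(-1,1)])
print("pred knuckle top near",pr(B-.0405*v+[0,0,.012]),"bottom near",pr(B-.0405*v-[0,0,.012]),"mm/px",1/(pr(B-[0,0,.02])-pr(B+[0,0,.02]))[1]*40)
for c in(237,238,239,240,241):print(c,"rows278-292",g[278:292,c],"rows315-332",g[315:334,c])
E
```

```text
tcp [ 0.53235307 -0.23927058  0.14492629]
pred leaf top near [array([234.79, 284.55]), array([240.3 , 285.19])] bot near [array([235.87, 320.82]), array([241.08, 321.49])]
pred knuckle top near [238.51 324.92] bottom near [238.74 333.65] mm/px 2.7835768963117595
237 rows278-292 [130 151 163 164 161 160 163 146 101 108 106 105 106 106] rows315-332 [115 103 107 105 104 108 130 152 155 154 138 107 106 120 132 135 122 110
 116]
238 rows278-292 [160 160 160 160 160 159 162 146 104 108 108 105 106 106] rows315-332 [105 105 107 106 105 109 134 156 156 154 138 107 119 144 149 153 138 109
 103]
239 rows278-292 [160 159 159 159 159 159 161 142 106 108 108 108 107 106] rows315-332 [107 109 107 106 106 111 137 158 158 155 137 108 128 156 156 155 143 113
 102]
240 rows278-292 [159 160 160 161 158 150 146 128 101  98  98  98  97  97] rows315-332 [105 107 102 101 102 110 138 157 157 154 140 115 128 153 155 154 142 117
 104]
241 rows278-292 [158 149 144 145 137 103  76  63  67  63  63  63  64  64] rows315-332 [ 86  90  91  98 106 117 139 154 154 152 146 126 114 132 143 141 130 109
 102]
```

The leaf's height matches the block's knuckle to within about 1 mm of prediction, with the knuckle now about 1.7 mm above the bore line and no contact force. One small final lowering, then hand in.

```bash
python3 inch.py '[[0,-0.0002,0.0008,0,0,0,0],[0,0,0.0009,0,0,0,0],[0,0,0,0,0,0,0],[0,0,0,0,0,0,0],[0,0,0,0,0,0,0],[0,0,0,0,0,0,0]]'
python3 - <<'E'
from h import *;from rig import ctrl, imaging, finish_job
P=[];Q=[]
for i in range(5):
    d=imaging.get_image("wrist");o=ctrl.get_obs();P.append(o["eef_pos"]);Q.append(o["contact_force"])
p=np.mean(P,0);print(p,np.mean(Q,0),o["finger_force"])
g=cv2.cvtColor(d["frame"],cv2.COLOR_RGB2GRAY)
yaw=-.347;v=np.array([-np.sin(yaw),np.cos(yaw),0]);w=np.array([np.cos(yaw),np.sin(yaw),0]);B=np.array([.5324,-.2381,0])
r=np.interp(150,g[174:184,254].astype(float),np.arange(174,184));m=np.nonzero(g[200,235:275]>165)[0]+235;c=m.mean()
X=ray(d,(c,r),p[2]-.0833+.112);print(r,c,len(m),"y err",(X-B)@v-.04,"x err",(X-B)@w)
E
```

```text
clock: 12.67
eef_pos: [0.5321, -0.2392, 0.1431]
ee_rot: [-2.572, -1.805, -0.0]
contact_force: [0.3, -0.5, -1.0]
width: 0.108
finger_force: 39.2
[ 0.53212684 -0.23915755  0.14309682] [-0.0692998   0.02447116 -1.65380955] 39.17895197868347
178.53333333333333 254.6764705882353 34 y err 0.00015200753453160215 x err -3.0522531712933296e-05
```

Errors are about 0.2 mm in y and 0 in x, only the leaf's weight shows on the wrist, and everything is still. Handing in.

```bash
python3 -c "
from rig import ctrl, imaging, finish_job
print(finish_job())"
```

```text
the job is handed in; nothing more can be done
None
```

I lifted the leaf off its hook, lowered its knuckle into the jamb gap and handed the job in with the gripper still holding it. My last measurement put it within about 0.2 mm sideways and roughly 1–1.5 mm in height, with no sign of contact with the block; the judge's verdict was not shown.

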